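# Restock the row of tins on the watchmaker's bench shelf, oldest to the front

## Task

Restock the row of tall round tins on the bench shelf so that the oldest are used first: bring the two older tins in that row forward until they stand one behind the other, without gaps, against the row's front lip (on the robot's side), then stand the new tin from the delivery tray upright in the same row close behind them. Set tins down rather than dropping them, do not tip them over, and leave the other stock and everything else on the bench where it is.

Things in the scene. Friction and masses are not known exactly. Their poses are not given: they have to be found in the camera images.
- old_front: Older tin standing in the row of tins, about the middle of the row at the start: straight round aluminium tin with a ribbed screw lid, 58 diameter all the way up, 80 high, about 0.2 kg (0.14 to 0.28), closed, friction about 0.6: moved along the row by its upper half without being lifted it leans back, so take it at or below mid-height or raise it a little; origin at the centre of its underside, z up. 
- old_back: Older tin standing near the back of the same row: straight round aluminium tin with a ribbed screw lid, 58 diameter all the way up, 80 high, about 0.2 kg (0.14 to 0.28), closed, friction about 0.6: moved along the row by its upper half without being lifted it leans back, so take it at or below mid-height or raise it a little; origin at the centre of its underside, z up. 
- new_tin: New tin, same as the older ones, standing in the delivery tray beside the chest: straight round aluminium tin with a ribbed screw lid, 58 diameter all the way up, 80 high, about 0.2 kg (0.14 to 0.28), closed, friction about 0.6: moved along the row by its upper half without being lifted it leans back, so take it at or below mid-height or raise it a little; origin at the centre of its underside, z up. 
- row_tins: The row of the tins. Sheet-aluminium row tray fixed on the chest top, 231 long (x) x 74 wide (y) x 18 high outside, walls 3 thick, floor 3 thick, open above; inside 225 x 68. Origin at the centre of its underside, z up, x along the row from front to back: its front lip is at the -x end (the robot's side), inner face of the lip at x = -112.5 mm, inner face of the back wall at x = +112.5 mm. Any of the three rows, side by side 105 mm apart, may be this one.
- chest: Low wooden drawer chest fixed on the bench, 256 (x) x 310 (y) x 55 high; its flat top is the stock shelf and carries the three row trays, walls along its x. Origin at the centre of its underside; the drawer fronts face its -x, towards the robot.
- row_cartons: Neighbouring row with two cartons, already up to its lip; leave alone. Same make as row_tins.
- row_bottles: Neighbouring row with two small bottles, already up to its lip; leave alone. Same make as row_tins.
- delivery_tray: Low open moulded tray fixed on the bench left or right of the chest, 190 (x) x 130 (y) x 22 high, walls and floor 4 thick; holds the new tin and one carton, about 90 mm apart along its x. Origin at the centre of its underside.
- pad: Flat bench pad, 190 x 130 x 4, fixed on the other side of the chest; carries two movement holders and a flat tin. Origin at the centre of its underside.
- carton_a: Carton 60 (x) x 52 (y) x 74 high, at the front of the row of cartons; origin at the centre of its underside. Bystander.
- carton_b: Carton like carton_a, second in the row of cartons. Bystander.
- carton_c: Carton like carton_a, standing in the delivery tray beside the new tin. Bystander: it stays there.
- bottle_a: Capped brown glass bottle, 46 diameter, 95 high, at the front of the row of bottles; origin at the centre of its underside. Bystander.
- bottle_b: Bottle like bottle_a, second in the row of bottles. Bystander.
- holder_a: Movement holder, 62 diameter, 24 high, on the pad; origin at the centre of its underside. Bystander.
- holder_b: Movement holder like holder_a, on the pad. Bystander.
- flat_tin: Flat round tin, 73 diameter, 22 high, on the pad; origin at the centre of its underside. Bystander.
Not all that is in view belongs to the job. What is shaped like the old_front but red is not meant.

How it is judged:
At the end, for the whole second after the job is handed in: All tins stand upright at rest on the floor of row_tins: the older two in front (either order), first within 10 mm of the lip, second within 10 mm of the first, the new one behind, within 12 mm of the second. Bystanders are within 30 mm of their starts (angle between each of old_front, old_back, new_tin's own z axis and vertical below 0.06 rad and z of old_front in the frame of row_tins between 0 and 0.007 m and y of old_front in the frame of row_tins between -0.008 and 0.008 m and linear speed of each of old_front, old_back, new_tin below 0.02 m/s and angular speed of each of old_front, old_back, new_tin below 0.2 rad/s and z of old_back in the frame of row_tins between 0 and 0.007 m and y of old_back in the frame of row_tins between -0.008 and 0.008 m and z of new_tin in the frame of row_tins between 0 and 0.007 m and y of new_tin in the frame of row_tins between -0.008 and 0.008 m and ((x of old_front in the frame of row_tins between -0.09 and -0.0735 m and x of old_back in the frame of row_tins above -0.04 m and horizontal distance between old_front and old_back below 0.068 m and horizontal distance between old_back and new_tin below 0.07 m) or (x of old_back in the frame of row_tins between -0.09 and -0.0735 m and x of old_front in the frame of row_tins above -0.04 m and horizontal distance between old_back and old_front below 0.068 m and horizontal distance between old_front and new_tin below 0.07 m)) and x of new_tin in the frame of row_tins above 0.02 m and distance of each of carton_a, carton_b, carton_c, bottle_a, bottle_b, holder_a, holder_b, flat_tin from where it was at the start of the episode below 0.03 m); the robot touches nothing.
It fails at once if a tin is tipped by more than about 35 degrees (angle between any of old_front, old_back, new_tin's own z axis and vertical above 0.6 rad).
It fails at once if other stock or a thing on the bench is shifted by more than 30 mm (distance of any of carton_a, carton_b, carton_c, bottle_a, bottle_b, holder_a, holder_b, flat_tin from where it was at the start of the episode above 0.03 m).
It fails at once if a tin is let fall from more than about 15 mm (it moves at over 0.5 m/s with no finger holding it) ((linear speed of old_front above 0.5 m/s and contact force between old_front and the fingers below 0.1 N) or (linear speed of old_back above 0.5 m/s and contact force between old_back and the fingers below 0.1 N) or (linear speed of new_tin above 0.5 m/s and contact force between new_tin and the fingers below 0.1 N)).
It also fails if it takes over 48 s, if anything falls off the work surface, if the arm or the gripper's body presses on something with over 40 N, if the wrist force passes 120 N, or if a joint passes its speed limit or range.

## Robot

A 6-joint arm with a two-finger parallel gripper is mounted at the origin on the work surface. World frame = base frame: x ahead of the robot, y to its left, z up, the work surface at z = 0. Lengths are in m, angles in rad, forces in N, time in s.
With the tool pointing down it reaches from about 0.35 to 0.85 m from the base axis. Payload 8.1 kg.
Tool frame: the origin (TCP) lies at the very end of the fingers, on their centre line; the grasp point (between the pads) lies 19 mm behind it; z points along the fingers, y is the line along which they close (so a half turn about z gives the same grasp; the last joint's range is limited). The gripper opens to 93 mm and grips with 3 to 60 N. Pads are 15 mm wide; open, the fingers measure 128 mm over their backs; the gripper's body (75 mm by 188 mm) begins 65 mm behind the grasp point.
Start: joints at [1.095, 0.13, 1.488, -0, 1.523, -0.085], TCP at [0.229, 0.555, 0.219] pointing down, gripper open.
Joint ranges: [-2.96, 2.96], [-0.89, 2.26], [0.02, 2.5], [-1.34, 4.48], [0, 2.73], [-2.66, 2.66]. Speed limits (rad/s): [2.39, 2.39, 2.79, 3.14, 3.14, 3.14].

## Interface

Orientations are given as a rotation vector (axis times angle).
In Python, from plant import robot gives the robot as it stands. The module is installed in compiled form; this text tells all that it offers.
- The arm moves only by the tool play_rows, never from a script. Its argument "increments" is text: rows parted by semicolons, each of 5 numbers parted by spaces: the shift along the tool's x, y, z in mm, then the turn about the tool's z in degrees, then the closure, from -1 (fully open) to 1 (shut). In form: dx dy dz yaw claw; .... A call has 1 to 20 rows; each row is the pose to reach, as a shift and turn from the pose commanded when the call began, along the tool's axes at that moment; what a row does not reach only later rows make up. A row lasts 1/10 s, in which the tool goes at most 50 mm and 8.59 degrees, less where a joint would pass 70% of its speed; a pose out of reach is approached as far as the arm can. A call with a gripper value outside its range is refused whole. The fingers move at their own pace and stop on an object; "force" is the grip in N (left out, the last holds). Time passes only in rows, so rows that repeat a pose let the fingers close. It gives the time, the measured TCP pose, the force, the opening and the grip force at its end, in the units of the state.
- robot.read_state(): the state, without advancing time (a new reading comes with each control period).
- robot.read_camera(name): name is "scene" or "top" or "wrist"; returns the picture (420x560x3 uint8, blue, green, red); there is no depth.
- robot.calibration(name): a dict with "vertical_fov" (degrees; the focal length in pixels is half the picture's height over the tangent of half this angle, whatever the lens; pixels are square), "cx", "cy" (the principal point, pixels), "rvec" (rotation vector, rad) and "tvec" (3), from world to camera coordinates, as OpenCV has them. Camera axes: x right, y down, z forward; pixel columns grow to the right and rows downward; lengths in m; the calibration is good to about 2 mm. A picture is of the moment at which its call begins: read the wrist's pose just before it. calibration takes no time and is no camera call; for the wrist camera it gives the pose at the moment of the call.
- robot.close_job(): hands the job in; it is judged then, once.
Trained networks look in the newest picture that a camera, given by its name, has taken for a name from the list of things; names that differ only in an ending like _2 or _b are one class to them, and where a whole thing is asked for, a point or a joint stands for the part that bears it (a point fixed in the world has none). Each returns a list of dicts, best first, with "conf" (0 to 1); they miss things now and then, are a little off and sometimes report something else, mostly with a low value. They report only what shows in the picture. A call takes as long as a camera call. They do not tell look-alikes from the thing itself.
- robot.recognise(camera, query): "centre" ([x, y, z] in m, in world coordinates, good to about 4 mm: the middle of the surface that is visible of it).
- robot.regions_of(camera, query): "pixels" (420x560 bool, what is visible of it).
- robot.landmark_of(camera, query): "centre" ([x, y, z] in m, in world coordinates, good to about 4 mm: a listed point, or the origin of a listed thing).
The state is a dict: "t": time; "q": joint angles; "dq": joint speeds; "joint_torque": joint torques, N m; "tool_pos": TCP position; "orientation": TCP orientation; "force": force on the tool from outside, world axes, zero at the start; "wrist_torque": the same for the moment, N m; "opening": finger opening in m; "gripper_force": force on a finger pad.
Only numpy, scipy, OpenCV 4.12 (cv2) and the standard library are available. Lean on these libraries where they do the work, as an engineer would, in place of code of your own. Each camera call takes 0.05 s, during which the arm holds its last target. There are 200 camera calls.

## Working session

There is one attempt and no reset: what is moved stays moved. The work goes in short steps, Python scripts to look and compute and a tool call to move; the robot and the scene stay as the last step left them, time stands still between calls to the robot, and variables do not carry over. Pictures are saved under pics/ and viewed, at most 10 in all, crops included, and the job is handed in when it is done.

Besides the shell and the picture viewer there is one more tool, called after "Call:" as name(argument=value, ...), one argument or row to a line, values as JSON. play_rows: Moves the arm, as the interface text tells. Its arguments: {"type":"object","properties":{"increments":{"type":"string"},"force":{"type":"number"}},"required":["increments"]}

```bash
mkdir -p pics; python3 - <<'E'
from plant import robot
import cv2,numpy as np
s=robot.read_state();print(s['t'],s['tool_pos'],s['orientation'],s['opening'])
for c in ['top','scene']:
    cv2.imwrite(f'pics/{c}1.png',robot.read_camera(c))
    k=robot.calibration(c);print(c,k)
for q in ['old_front','new_tin','row_tins','chest','delivery_tray']:
    for d in robot.landmark_of('top',q)[:6]: print(q,round(d['conf'],2),np.round(d['centre'],4))
E
```

```text
0.0 [0.22826097 0.55426316 0.2175783 ] [-6.09844320e-01 -3.08127310e+00  2.81962186e-03] 0.09305764136536687
top {'vertical_fov': 43.607279721613615, 'cx': 282.7469813342011, 'cy': 213.33351560361527, 'rvec': array([ 2.11758711, -2.12459711,  0.19570057]), 'tvec': array([0.02091924, 0.51924471, 1.38977153])}
scene {'vertical_fov': 53.25589669833424, 'cx': 276.99596528038296, 'cy': 215.4344251122306, 'rvec': array([ 2.02179695,  0.91260466, -0.4611321 ]), 'tvec': array([-0.35537141, -0.15095112,  1.38094402])}
old_front 0.96 [0.5327 0.0496 0.0565]
old_front 0.61 [0.3645 0.1346 0.0031]
new_tin 0.9 [0.5592 0.3767 0.0037]
row_tins 0.67 [0.5665 0.0403 0.0561]
row_tins 0.63 [ 0.5487 -0.3823  0.0053]
delivery_tray 0.77 [5.129e-01 3.607e-01 4.000e-04]
delivery_tray 0.69 [0.5756 0.1482 0.0537]
```

View pics/top1.png

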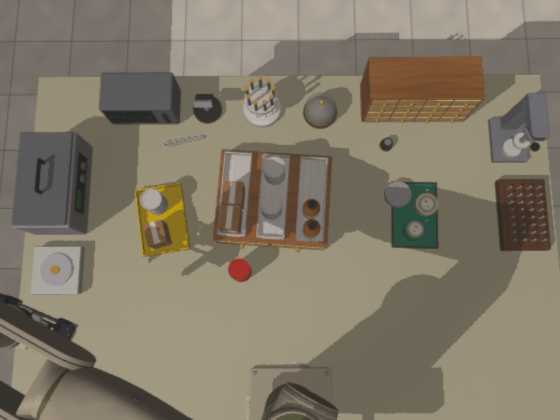

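View pics/scene1.png

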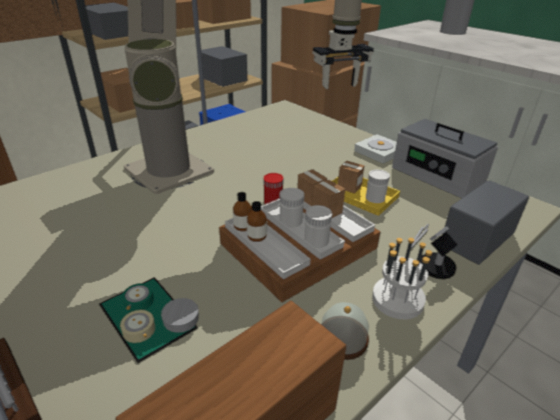

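The top view has image up = +x and left = +y. The tin row is the middle one, with lids at about (275,165) and (270,207). The new tin is at (152,200), carton_c in front of it at (157,234), and the red decoy at (240,270). I'll measure this more closely.

```bash
cat > h.py <<'E'
import cv2,numpy as np
from plant import robot
def cam(c,k=None):
    k=k or robot.calibration(c); f=210/np.tan(np.radians(k['vertical_fov']/2))
    K=np.array([[f,0,k['cx']],[0,f,k['cy']],[0,0,1]]); R=cv2.Rodrigues(np.array(k['rvec'],float))[0]
    return K,R,np.array(k['tvec'],float)
def back(C,uv,z):
    K,R,t=C; uv=np.atleast_2d(np.array(uv,float)); o=-R.T@t
    d=(R.T@np.linalg.inv(K)@np.c_[uv,np.ones(len(uv))].T).T
    return o+d*((z-o[2])/d[:,2])[:,None]
def proj(C,P):
    K,R,t=C; p=(K@(R@np.atleast_2d(P).T+t[:,None])).T; return p[:,:2]/p[:,2:]
def tool():
    s=robot.read_state(); R=cv2.Rodrigues(np.array(s['orientation'],float))[0]; return s,R,np.array(s['tool_pos'])
E
python3 - <<'E'
from h import *
C=cam('top')
im=cv2.imread('pics/top1.png')
a=im[140:260,125:345]
cv2.imwrite('pics/crop1.png',cv2.resize(a,None,fx=3.6,fy=3.6,interpolation=cv2.INTER_CUBIC))
for n,uv,z in [('front',(270,207),.138),('back',(275,165),.138),('new',(152,200),.084)]: print(n,back(C,uv,z).round(3))
s,R,p=tool();print(R.round(3))
E
```

```text
front [[0.519 0.052 0.138]]
back [[0.631 0.039 0.138]]
new [[0.55  0.371 0.084]]
[[-0.925  0.381 -0.   ]
 [ 0.381  0.925 -0.   ]
 [ 0.    -0.    -1.   ]]
```

View pics/crop1.png

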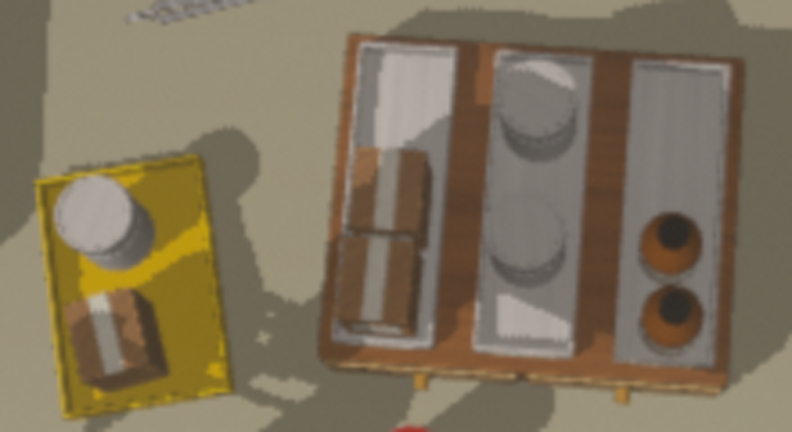

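The crop shows the tin row's rim corners at (495,50), (592,58), (574,355), (476,348), and the lid centres at (526,228), (537,96) and (95,214), all in crop pixels.

```bash
python3 - <<'E'
from h import *
C=cam('top')
g=lambda P,z: back(C,np.array(P)/3.6+[125-.5+.14,140-.36],z)
c=g([(495,50),(592,58),(574,355),(476,348)],.073);print(c.round(4))
d=(c[0]+c[1]-c[2]-c[3])/2;print('len',np.linalg.norm(d),'w',np.linalg.norm(c[0]-c[1]),'yaw',np.degrees(np.arctan2(d[1],d[0])),c.mean(0))
print(g([(526,228),(537,96)],.138).round(4),g([(95,214)],.084).round(4))
t=g([(38,182),(202,158),(232,392),(66,416)],.022);print(t.round(3),t.mean(0))
print(g([(350,38),(742,60),(722,390),(322,360)],.055).round(3))
K,R,tt=cam('wrist');s,RR,p=tool()
print('wristcam in tool',RR.T@(-R.T@tt-p),(R@RR).round(3))
E
```

```text
[[0.6826 0.0754 0.073 ]
 [0.6759 0.0012 0.073 ]
 [0.447  0.0157 0.073 ]
 [0.4525 0.0885 0.073 ]]
len 0.22994539927833343 w 0.07447582158277936 yaw -3.44325126002938 [0.5645194  0.04520261 0.073     ]
[[0.5297 0.0497 0.138 ]
 [0.6275 0.0419 0.138 ]] [[0.553  0.3732 0.084 ]]
[[0.592 0.435 0.022]
 [0.611 0.307 0.022]
 [0.427 0.278 0.022]
 [0.408 0.405 0.022]] [0.50966433 0.35630972 0.022     ]
[[ 0.698  0.189  0.055]
 [ 0.679 -0.115  0.055]
 [ 0.423 -0.095  0.055]
 [ 0.446  0.205  0.055]]
wristcam in tool [ 0.0811991  -0.000299   -0.16653126] [[-0.001  1.    -0.001]
 [-0.957 -0.001 -0.29 ]
 [-0.29   0.001  0.957]]
```

Call:
play_rows(
  increments="-515 -339 -40 -18.7 -1;-515 -339 -40 -18.7 -1;-515 -339 -40 -18.7 -1;-515 -339 -40 -18.7 -1;-515 -339 -40 -18.7 -1;-515 -339 -40 -18.7 -1;-515 -339 -40 -18.7 -1;-515 -339 -40 -18.7 -1;-515 -339 -40 -18.7 -1;-515 -339 -40 -18.7 -1;-515 -339 -40 -18.7 -1;-515 -339 -40 -18.7 -1;-515 -339 -40 -18.7 -1;-515 -339 -40 -18.7 -1;-515 -339 -40 -18.7 -1;-515 -339 -40 -18.7 -1;-515 -339 -40 -18.7 -1;-515 -339 -40 -18.7 -1",
  force=20,
)

```text
t: 2.15
tool_pos: [0.5752, 0.0462, 0.2588]
orientation: [0.099, 3.14, 0.0]
force: [0.4, 0.2, 0.5]
opening: 0.093
gripper_force: 0.0
```

```bash
python3 - <<'E'
from h import *
s,R,p=tool();print(s['t'],p,np.degrees(np.arctan2(R[1,0],R[0,0])))
k=robot.calibration('wrist');im=robot.read_camera('wrist');C=cam('w',k)
np.save('pics/C.npy',np.array([C[0],C[1],np.diag(C[2])]))
cv2.imwrite('pics/w1.png',im)
E
```

```text
2.15 [0.57524009 0.0461933  0.25881317] 176.3969816749133
```

View pics/w1.png

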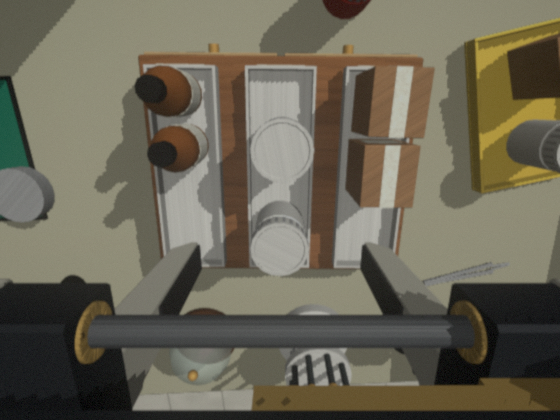

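The wrist view, where up points toward the robot, shows lid centres at (281,149) for the front tin and (278,249) for the back one. The row's front rim corners are at (247,66) and (315,66).

```bash
python3 - <<'E'
from h import *
M=np.load('pics/C.npy');C=(M[0],M[1],np.diag(M[2]))
print(back(C,[(247,66),(315,66)],.073).round(4), back(C,[(281,149),(278,249)],.138).round(4))
print('lid dia',np.linalg.norm(np.diff(back(C,[(250,149),(312,149)],.138),axis=0)))
print(back(C,[(253,70),(309,70)],.073).round(4))
ct=np.array([.5645,.0452]);a=np.radians(-3.6);A=np.array([[np.cos(a),np.sin(a)],[-np.sin(a),np.cos(a)]])
for P in [*back(C,[(247,66),(315,66)],.073),*back(C,[(281,149),(278,249)],.138)]: print((A@(P[:2]-ct)*1000).round(1))
E
```

```text
[[0.448  0.0197 0.073 ]
 [0.4524 0.0898 0.073 ]] [[0.5274 0.0497 0.138 ]
 [0.6259 0.0405 0.138 ]]
lid dia 0.056203601297557866
[[0.4522 0.0256 0.073 ]
 [0.4558 0.0835 0.073 ]]
[-114.7  -32.7]
[-114.7   37.5]
[-37.3   2.2]
[61.5 -0.9]
```

Call:
play_rows(
  increments="48 0 0 0 -1;48 0 40 0 -1;48 0 80 0 -1;48 0 120 0 -1;48 0 150 0 -1;48 0 170 0 -1;48 0 179 0 -1;48 0 179 0 -1;48 0 179 0 -1;48 0 179 0 1;48 0 179 0 1;48 0 179 0 1;48 0 179 0 1;48 0 179 0 1;48 0 179 0 1;48 0 179 0 1;48 0 179 0 1",
  force=20,
)

```text
t: 3.9
tool_pos: [0.5278, 0.0484, 0.0799]
orientation: [0.101, 3.14, 0.0]
force: [0.1, 1.0, 3.6]
opening: 0.058
gripper_force: 20.0
```

Call:
play_rows(
  increments="0 0 -4 0 1;0 0 -4 0 1;10 0 -4 0 1;20 0 -4 0 1;30 0 -4 0 1;36 0 -4 0 1;39 0 -4 0 1;40 0 -4 0 1;40 0 -4 0 1;40 0 -4 0 1",
)

```text
t: 4.9
tool_pos: [0.4881, 0.0508, 0.0838]
orientation: [0.101, 3.14, 0.0]
force: [-0.1, 0.2, -1.5]
opening: 0.0578
gripper_force: 20.0
```

Call:
play_rows(
  increments="1 0 0 0 1;2 0 0 0 1;2 0 0 0 1;2 0 0 0 1",
)

```text
t: 5.3
tool_pos: [0.4857, 0.0509, 0.0836]
orientation: [-0.101, -3.14, 0.0]
force: [-0.3, 0.1, -0.6]
opening: 0.0579
gripper_force: 20.0
```

Call:
play_rows(
  increments="1 0 0 0 1;2 0 0 0 1;2 0 0 0 1;2 0 0 0 1",
)

```text
t: 5.7
tool_pos: [0.4837, 0.0511, 0.0837]
orientation: [0.101, 3.14, -0.0]
force: [-0.5, 0.1, -1.5]
opening: 0.0577
gripper_force: 20.0
```

Call:
play_rows(
  increments="1 0 0 0 1;2 0 0 0 1;2 0 0 0 1;2 0 0 0 1",
)

```text
t: 6.1
tool_pos: [0.4818, 0.0512, 0.0836]
orientation: [0.101, 3.14, -0.0]
force: [-0.3, -0.8, -2.0]
opening: 0.0576
gripper_force: 20.0
```

Call:
play_rows(
  increments="1 0 0 0 1;2 0 0 0 1;2 0 0 0 1;2 0 0 0 1",
)

```text
t: 6.5
tool_pos: [0.4801, 0.0513, 0.0838]
orientation: [0.101, 3.139, -0.0]
force: [1.7, -0.3, -2.9]
opening: 0.0575
gripper_force: 20.0
```

Call:
play_rows(
  increments="-1 0 0 0 1;-1 0 2 0 1;-1 0 4 0 1;-1 0 4 0 1;-1 0 4 0 0.3;-1 0 4 0 -0.4;-1 0 4 0 -1;-1 0 4 0 -1;-1 0 4 0 -1;-1 0 -30 0 -1;-1 0 -75 0 -1;-1 0 -90 0 -1;-60 0 -90 0 -1;-110 0 -90 0 -1;-110 0 -90 0 -1;-110 0 -90 0 -1;-110 0 -90 0 -1",
)

```text
t: 8.2
tool_pos: [0.5887, 0.0443, 0.1731]
orientation: [-0.101, -3.139, -0.0]
force: [-0.2, -0.7, -0.9]
opening: 0.093
gripper_force: 0.0
```

```bash
python3 - <<'E'
from h import *
s,R,p=tool();print(s['t'],p,np.degrees(np.arctan2(R[1,0],R[0,0])))
k=robot.calibration('wrist');im=robot.read_camera('wrist');C=cam('w',k)
np.save('pics/C.npy',np.array([C[0],C[1],np.diag(C[2])]))
cv2.imwrite('pics/w2.png',im)
E
```

```text
8.2 [0.58866374 0.0443327  0.17309868] 176.3106305331658
```

View pics/w2.png

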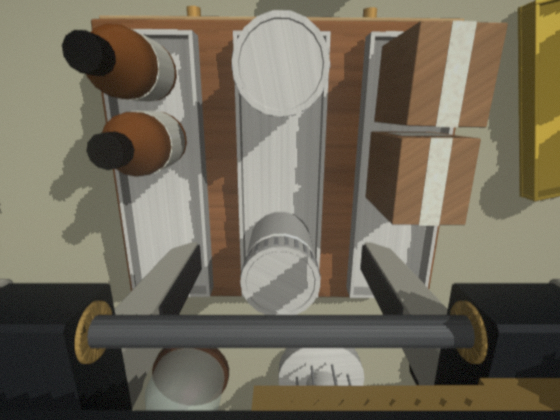

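The front tin now stands at the lip with its lid centre at (281,63). The back tin's lid is at (280,275).

```bash
python3 - <<'E'
from h import *
M=np.load('pics/C.npy');C=(M[0],M[1],np.diag(M[2]))
ct=np.array([.565,.0462]);a=np.radians(-3.6);A=np.array([[np.cos(a),np.sin(a)],[-np.sin(a),np.cos(a)]])
Q=np.r_[back(C,[(281,63),(280,275)],.138),back(C,[(237,32),(326,32)],.073),[tool()[2]]]
print(Q.round(4))
for P in Q: print((A@(P[:2]-ct)*1000).round(1))
E
```

```text
[[0.4807 0.0516 0.138 ]
 [0.6203 0.0418 0.138 ]
 [0.4482 0.0204 0.073 ]
 [0.4526 0.0879 0.073 ]
 [0.5885 0.0444 0.1736]]
[-84.5   0.1]
[55.5 -0.9]
[-114.9  -33.1]
[-114.8   34.5]
[23.6 -0.3]
```

Call:
play_rows(
  increments="-35 0 0 0 -1;-35 0 30 0 -1;-35 0 60 0 -1;-35 0 80 0 -1;-35 0 93 0 -1;-35 0 93 0 -1;-35 0 93 0 -1;-35 0 93 0 1;-35 0 93 0 1;-35 0 93 0 1;-35 0 93 0 1;-35 0 93 0 1;-35 0 93 0 1;-35 0 93 0 1;-35 0 93 0 1",
)

```text
t: 9.75
tool_pos: [0.6246, 0.042, 0.0808]
orientation: [0.101, 3.14, -0.0]
force: [-0.5, -0.6, 2.3]
opening: 0.0578
gripper_force: 20.0
```

Call:
play_rows(
  increments="0 0 -4 0 1;0 0 -4 0 1;15 0 -4 0 1;30 0 -4 0 1;45 0 -4 0 1;58 0 -4 0 1;68 0 -4 0 1;73 0 -4 0 1;75 0 -4 0 1;75 0 -4 0 1;75 0 -4 0 1",
)

```text
t: 10.85
tool_pos: [0.5501, 0.0468, 0.0848]
orientation: [0.101, 3.139, -0.0]
force: [-0.3, 0.3, -1.9]
opening: 0.0581
gripper_force: 20.0
```

Call:
play_rows(
  increments="2 0 0 0 1;4 0 0 0 1;5 0 0 0 1;5 0 0 0 1",
)

```text
t: 11.25
tool_pos: [0.5445, 0.0472, 0.0846]
orientation: [-0.101, -3.14, -0.0]
force: [-0.4, 1.0, -3.0]
opening: 0.0577
gripper_force: 20.0
```

Call:
play_rows(
  increments="1 0 0 0 1;2 0 0 0 1;2 0 0 0 1",
)

```text
t: 11.55
tool_pos: [0.5425, 0.0473, 0.0846]
orientation: [-0.101, -3.14, -0.0]
force: [-0.1, 0.1, -2.7]
opening: 0.0583
gripper_force: 20.0
```

Call:
play_rows(
  increments="1 0 0 0 1;2 0 0 0 1;2 0 0 0 1",
)

```text
t: 11.85
tool_pos: [0.5405, 0.0474, 0.0846]
orientation: [-0.101, -3.14, 0.0]
force: [0.9, -0.0, -3.4]
opening: 0.0573
gripper_force: 20.0
```

Call:
play_rows(
  increments="1 0 0 0 1;1.5 0 0 0 1;1.5 0 0 0 1",
)

```text
t: 12.15
tool_pos: [0.5391, 0.0475, 0.0846]
orientation: [-0.101, -3.14, 0.0]
force: [-0.5, -0.6, -2.0]
opening: 0.0578
gripper_force: 20.0
```

Call:
play_rows(
  increments="1 0 0 0 1;2 0 0 0 1;2 0 0 0 1",
)

```text
t: 12.45
tool_pos: [0.5373, 0.0476, 0.0848]
orientation: [0.101, 3.139, 0.0]
force: [1.5, 0.2, -2.2]
opening: 0.0576
gripper_force: 20.0
```

Call:
play_rows(
  increments="1 0 0 0 1;2 0 0 0 1;2 0 0 0 1",
)

```text
t: 12.75
tool_pos: [0.5369, 0.0476, 0.0856]
orientation: [0.101, 3.136, -0.0]
force: [6.4, -0.3, -3.2]
opening: 0.0577
gripper_force: 20.0
```

Call:
play_rows(
  increments="-3 0 0 0 1;-3 0 0 0 1;-3 0 2 0 1;-3 0 4 0 1;-3 0 4 0 1;-3 0 4 0 0.3;-3 0 4 0 -0.4;-3 0 4 0 -1;-3 0 4 0 -1;-3 0 4 0 -1;-3 0 -30 0 -1;-3 0 -75 0 -1;-3 0 -120 0 -1;-3 0 -160 0 -1;-3 0 -160 0 -1;-3 0 -160 0 -1",
)

```text
t: 14.35
tool_pos: [0.539, 0.0476, 0.2459]
orientation: [0.101, 3.137, 0.0]
force: [-0.1, -0.0, -0.8]
opening: 0.0927
gripper_force: 0.0
```

```bash
python3 - <<'E'
from h import *
s,R,p=tool();print(s['t'],p)
k=robot.calibration('wrist');im=robot.read_camera('wrist');C=cam('w',k)
np.save('pics/C.npy',np.array([C[0],C[1],np.diag(C[2])]))
cv2.imwrite('pics/w3.png',im)
for q in ['old_front','new_tin']:
    for d in robot.landmark_of('wrist',q)[:6]: print(q,round(d['conf'],2),np.round(d['centre'],4))
E
```

```text
14.35 [0.53900539 0.0475559  0.24591149]
old_front 0.88 [0.4834 0.0516 0.0576]
old_front 0.71 [0.3666 0.1371 0.001 ]
new_tin 0.85 [5.515e-01 3.710e-01 2.000e-04]
new_tin 0.58 [ 0.5774 -0.3027  0.0063]
```

View pics/w3.png

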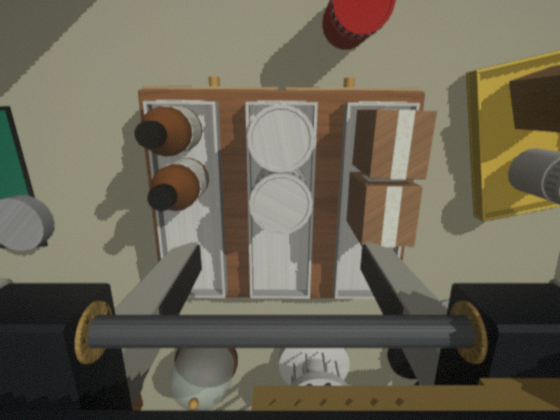

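Both old tins stand in contact, with lids at (281,138) and (281,203). Next is the new tin.

Call:
play_rows(
  increments="6 325 0 0 -1;6 325 0 0 -1;6 325 0 0 -1;6 325 0 0 -1;6 325 0 0 -1;6 325 0 0 -1;6 325 40 0 -1;6 325 40 0 -1;6 325 40 0 -1;6 325 40 0 -1;6 325 40 0 -1",
)

```text
t: 15.6
tool_pos: [0.5541, 0.3713, 0.2064]
orientation: [0.104, 3.138, 0.002]
force: [-0.2, -0.2, 0.4]
opening: 0.0931
gripper_force: 0.0
```

```bash
python3 - <<'E'
from h import *
s,R,p=tool();print(s['t'],p)
k=robot.calibration('wrist');im=robot.read_camera('wrist');C=cam('w',k)
np.save('pics/C.npy',np.array([C[0],C[1],np.diag(C[2])]))
cv2.imwrite('pics/w4.png',im)
for q in ['new_tin']:
    for d in robot.landmark_of('wrist',q)[:6]: print(q,round(d['conf'],2),np.round(d['centre'],4))
E
```

```text
15.6 [0.55414484 0.37132226 0.20639218]
new_tin 0.74 [5.505e-01 3.752e-01 1.000e-04]
```

View pics/w4.png

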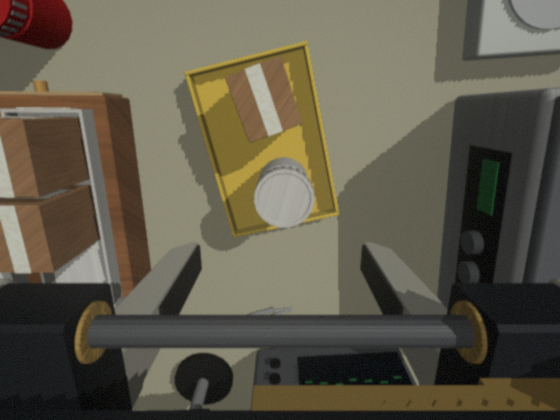

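The new tin's lid centre is at (284,198). carton_c is at (263,98).

```bash
python3 - <<'E'
from h import *
M=np.load('pics/C.npy');C=(M[0],M[1],np.diag(M[2]))
P=back(C,[(284,198)],.084)[0];print(P, np.diff(back(C,[(253,198),(315,198)],.084),axis=0)); s,R,p=tool(); print(1000*R.T@(P-p),R.round(3))
E
```

```text
[0.55316803 0.37486636 0.084     ] [[0.00399376 0.05904968 0.        ]]
[  1.41119464   3.10764063 122.42229658] [[-0.998  0.066  0.002]
 [ 0.066  0.998  0.001]
 [-0.002  0.001 -1.   ]]
```

Call:
play_rows(
  increments="1 3 45 0 -1;1 3 90 0 -1;1 3 130 0 -1;1 3 155 0 -1;1 3 170 0 -1;1 3 174 0 -1;1 3 174 0 -1;1 3 174 0 1;1 3 174 0 1;1 3 174 0 1;1 3 174 0 1;1 3 174 0 1;1 3 174 0 1;1 3 174 0 1;1 3 174 0 1",
)

```text
t: 17.2
tool_pos: [0.5524, 0.3754, 0.031]
orientation: [0.101, 3.14, 0.0]
force: [-1.5, -0.4, 4.8]
opening: 0.0577
gripper_force: 20.0
```

Call:
play_rows(
  increments="0 0 -10 0 1;0 0 -40 0 1;0 0 -80 0 1;0 0 -120 0 1;0 0 -160 0 1;0 0 -190 0 1;-10 -30 -190 0 1;-20 -70 -190 0 1;-30 -110 -190 0 1;-40 -150 -190 0 1;-50 -190 -190 0 1;-60 -230 -190 0 1;-68 -270 -190 0 1;-72 -305 -190 0 1;-72 -328 -190 0 1;-72 -328 -190 0 1;-72 -328 -190 0 1;-72 -328 -190 0 1",
)

```text
t: 19.0
tool_pos: [0.6029, 0.0444, 0.2207]
orientation: [-0.1, -3.14, -0.001]
force: [0.5, -0.1, -2.4]
opening: 0.0576
gripper_force: 20.0
```

```bash
python3 - <<'E'
from h import *
s,R,p=tool();print(s['t'],p,s['opening'],np.degrees(np.arctan2(R[1,0],R[0,0])))
T=np.array([.603,.0437,.125]);print(1000*R.T@(T-p))
k=robot.calibration('wrist');im=robot.read_camera('wrist');C=cam('w',k)
cv2.imwrite('pics/w5.png',im)
E
```

```text
19.0 [0.60291774 0.04441773 0.22066425] 0.0576272012965403 176.3523074248957
[-0.14448009 -0.76027631 95.66384705]
```

View pics/w5.png

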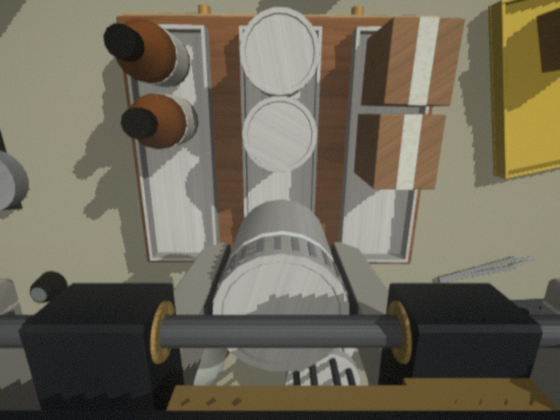

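The held tin is aligned behind the two old ones, so I'll lower it in stages.

Call:
play_rows(
  increments="0 -1 30 0 1;0 -1 60 0 1;0 -1 80 0 1;0 -1 95 0 1;0 -1 105 0 1;0 -1 105 0 1;0 -1 105 0 1",
)

```text
t: 19.75
tool_pos: [0.6035, 0.0426, 0.1166]
orientation: [0.101, 3.139, 0.0]
force: [0.2, 0.2, -1.7]
opening: 0.0576
gripper_force: 20.0
```

Call:
play_rows(
  increments="0 0 10 0 1;0 0 18 0 1;0 0 24 0 1;0 0 27 0 1;0 0 27 0 1;0 0 27 0 1",
)

```text
t: 20.35
tool_pos: [0.603, 0.0424, 0.0887]
orientation: [-0.101, -3.14, -0.0]
force: [-0.1, 0.2, -1.9]
opening: 0.0578
gripper_force: 20.0
```

Call:
play_rows(
  increments="2 1 0 0 1;3 1 0 0 1;3 1 0 0 1",
)

```text
t: 20.65
tool_pos: [0.6, 0.0437, 0.0889]
orientation: [0.101, 3.14, 0.0]
force: [0.4, 0.4, -2.1]
opening: 0.0578
gripper_force: 20.0
```

Call:
play_rows(
  increments="1 0 0 0 1;2 0 0 0 1;2 0 0 0 1",
)

```text
t: 20.95
tool_pos: [0.5979, 0.0437, 0.0887]
orientation: [-0.101, -3.14, -0.0]
force: [-0.4, -0.4, -1.4]
opening: 0.0579
gripper_force: 20.0
```

Call:
play_rows(
  increments="1 0 0 0 1;2 0 0 0 1;2 0 0 0 1",
)

```text
t: 21.25
tool_pos: [0.596, 0.0438, 0.0887]
orientation: [0.101, 3.14, -0.0]
force: [-0.4, -0.5, -3.0]
opening: 0.0575
gripper_force: 20.0
```

Call:
play_rows(
  increments="1 0 0 0 1;2 0 0 0 1;2 0 0 0 1",
)

```text
t: 21.55
tool_pos: [0.5953, 0.0439, 0.0894]
orientation: [0.101, 3.137, -0.0]
force: [5.8, -0.2, -2.8]
opening: 0.0577
gripper_force: 20.0
```

Call:
play_rows(
  increments="1 0 0 0 1;1 0 0 0 1;1 0 0 0 1",
)

```text
t: 21.85
tool_pos: [0.5951, 0.0439, 0.0898]
orientation: [0.101, 3.135, -0.0]
force: [7.4, -0.2, -2.0]
opening: 0.0576
gripper_force: 20.0
```

Call:
play_rows(
  increments="-3 0 0 0 1;-3 0 0 0 1;-3 0 2 0 1;-3 0 4 0 1;-3 0 4 0 1;-3 0 4 0 1",
)

```text
t: 22.45
tool_pos: [0.5958, 0.0439, 0.0849]
orientation: [-0.101, -3.14, 0.0]
force: [-3.8, 0.6, 4.0]
opening: 0.0575
gripper_force: 20.0
```

Force z has gone from −2 to +4, so the tin is on the floor. Release and retreat.

Call:
play_rows(
  increments="0 0 0 0 0.3;0 0 0 0 -0.4;0 0 0 0 -1;0 0 0 0 -1;0 0 0 0 -1;0 0 -30 0 -1;0 0 -75 0 -1;0 0 -120 0 -1;60 0 -160 0 -1;80 0 -160 0 -1;80 0 -160 0 -1;80 0 -160 0 -1",
)

```text
t: 23.65
tool_pos: [0.5163, 0.049, 0.2454]
orientation: [0.101, 3.138, 0.0]
force: [0.9, -0.6, -0.3]
opening: 0.0929
gripper_force: 0.0
```

```bash
python3 - <<'E'
from h import *
s,R,p=tool();print(s['t'],p)
im=robot.read_camera('wrist');C=cam('wrist')
np.save('pics/C.npy',np.array([C[0],C[1],np.diag(C[2])]))
cv2.imwrite('pics/w6.png',im)
E
```

```text
23.65 [0.51633396 0.04904641 0.24538289]
```

View pics/w6.png

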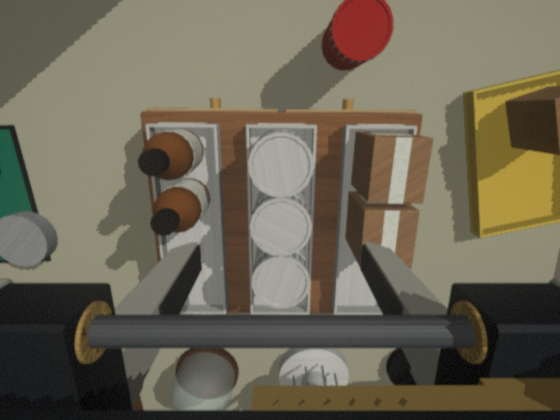

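All three tins stand upright in a line with lids at (281,165), (280,227) and (280,282). The front rim is at about y=126. I'll check the spacing, then hand in.

```bash
python3 - <<'E'
from h import *
M=np.load('pics/C.npy');C=(M[0],M[1],np.diag(M[2]))
P=back(C,[(281,165),(280,227),(280,282)],.138);print(P.round(4),np.linalg.norm(np.diff(P,axis=0),axis=1))
d=np.linalg.norm(np.diff(P,axis=0),axis=1)
if (d<.065).all() and (d>.05).all(): print(robot.close_job())
E
```

```text
[[0.481  0.0517 0.138 ]
 [0.5386 0.047  0.138 ]
 [0.5961 0.0432 0.138 ]] [0.05786961 0.05762629]
the job is handed in; nothing more can be done
None
```

The job is handed in: both older tins stand one behind the other at the row's front lip and the new tin stands close behind them, all upright, with measured spacings of about 58 mm (58 mm tins, so no visible gaps), and no other stock seen to move; the hand-in returned no verdict.

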